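Roll a shaft blank into a V-block and slide it against the stop

ROBOT

A 6-joint arm with a two-finger parallel gripper is mounted at the origin on a cart in front of the work surface, level with it; the furniture and walls round the work are solid. World frame = base frame: x ahead of the robot, y to its left, z up, the work surface at z = 0. Lengths are in m, angles in degrees, forces in N, time in s.
With the tool pointing down it reaches from about 0.25 to 0.725 m from the base axis. Payload 9.7 kg.
Tool frame: the origin (TCP) lies at the very end of the fingers, on their centre line; the grasp point (between the pads) lies 19 mm behind it; z points along the fingers, y is the line along which they close (so a half turn about z gives the same grasp; the last joint's range is limited). The gripper opens to 85 mm and grips with 20 to 120 N. Pads are 22 mm wide; open, the fingers measure 114 mm over their backs; the gripper's body (76 mm by 85 mm) begins 54 mm behind the grasp point. The pads swing forward as they close: fully open they stand 13 mm farther back than shut.
Start: joints at [-67.036, 4.979, 10.078, 95.1, 0, 90], TCP at [0.215, -0.506, 0.231] pointing down, gripper open.
Joint ranges: [-179.16, 179.16], [-48.56, 103.87], [-65.8, 70.77], [-126.05, 130.52], [-82.76, 87.17], [-180, 180]. Speed limits (degrees/s): [127.2, 127.2, 147.25, 180, 180, 180].

INTERFACE

Orientations are given as [roll, pitch, yaw] about the fixed x, y, z axes, in that order (R = Rz(yaw) Ry(pitch) Rx(roll)).
In Python, from workcell import bot gives the robot as it stands.
- The arm moves only by the tool arm_command, never from a script. Its argument "series" is a list of rows, each a list of 4 numbers: the shift along the tool's x, y, z in m, then the turn about the tool's z in rad. A call has exactly 5 rows; each row is the pose to reach, as a shift and turn from the pose commanded when the call began, along the tool's axes at that moment; what a row does not reach only later rows make up. A row lasts 1/10 s, in which the tool goes at most 50 mm and 8.59 degrees, less where a joint would pass 70% of its speed; a pose out of reach is approached as far as the arm can. A call with a gripper value outside its range is refused whole. "hand" is the finger opening in m, from 0 to 0.0854, set as the call begins (left out, the last holds). The fingers move at their own pace and stop on an object; "grip_force" is the grip in N (left out, the last holds). Time passes only in rows, so rows that repeat a pose let the fingers close, or fill a call up. It gives the time, the measured TCP pose, the force, the opening and the grip force at its end, in the units of the state.
- bot.get_obs(): the state, without advancing time (a new reading comes with each control period).
- bot.camera(name): name is "scene" or "top" or "wrist"; returns a dict with "color" (420x560x3 uint8, blue, green, red), "camera_matrix" (3x3 intrinsics, pixels), "xyz" and "orientation" of the camera in the world; the wrist camera has in their place "T_tool_cam" (4x4, takes a point from camera to tool coordinates, whose origin is the TCP and whose axes are the flange's). Camera axes: x right, y up, looking along -z (the intrinsics and any distortion apply to the point x, -y, -z); pixel columns grow to the right and rows downward; lengths in m; the calibration is good to about 2 mm. A picture is of the moment at which its call begins: read the wrist's pose just before it. There is no depth.
- bot.job_done(): hands the job in; it is judged then, once.
Trained networks look in the newest picture that a camera, given by its name, has taken for a name from the list of things; names that differ only in an ending like _2 or _b are one class to them, and where a whole thing is asked for, a point or a joint stands for the part that bears it (a point fixed in the world has none). Each returns a list of dicts, best first, with "confidence" (0 to 1); they miss things now and then, are a little off and sometimes report something else, mostly with a low value. They report only what shows in the picture. A call takes as long as a camera call. They do not tell look-alikes from the thing itself.
- bot.find_in(camera, target): "location" ([column, row] in pixels, amid what is visible of it).
- bot.mark_of(camera, target): "location" ([column, row] in pixels: a listed point, or the origin of a listed thing).
The state is a dict: "time": time; "q": joint angles; "qd": joint speeds; "joint_efforts": joint torques, N m; "ee_pos": TCP position; "tcp_rot": TCP orientation; "wrist_force": force on the tool from outside, world axes, zero at the start; "torque": the same for the moment, N m; "opening": finger opening in m; "grasp_force": force on a finger pad.
Only numpy, scipy, OpenCV 4.12 (cv2) and the standard library are available. Lean on these libraries where they do the work, as an engineer would, in place of code of your own. Each camera call takes 0.05 s, during which the arm holds its last target. There are 200 camera calls.

TASK

Push the round steel bar by its side so that it rolls along the bench, up the ramp and down into the groove of the V-block. Then push on the bar's free end so that it slides along the groove until it rests against the end stop. Push lightly with the fingers only: do not pick the bar up or carry it, and leave the vial, the tin and the clamp where they are.

Things in the scene. Friction and masses are not known exactly. Their poses are not given: they have to be found in the camera images.
- bar: Loose plain round bar (shaft blank) of smooth polished steel (friction about 0.3), 36 mm diameter, 140 mm long, about 0.4 kg, on the bench between the robot and the V-block. Origin at its middle, on its axis (18 mm above the bench while it lies there). Its y axis runs along the bar towards the left end; its x and z axes turn as it rolls. It starts with its axis within about 0.1 rad of the groove's direction.
- bar_left_end (a point): Centre of the bar's left end face (towards the end stop), on the axis, 70 mm from the middle.
- bar_right_end (a point): Centre of the bar's right end face (the free end, away from the end stop), on the axis, 70 mm from the middle.
- v_block: Fixed aluminium V-block with a lead-in ramp, 112 mm from front to back and 150 mm wide. Origin on the bench straight below the axis of a seated bar (which has x = 0, z = 25.5 mm). x points across the groove, away from the ramp and robot; y along the groove, towards the end stop; z up. Ramp, crest and groove span y = -90 to +60 mm; the -90 mm end is open.
- v_crest (a point): Middle of the crest between ramp and groove, at x = -16 mm, y = -15 mm, z = 12.8 mm in the V-block's frame. The ramp starts at bench level at x = -69 mm and rises evenly to the crest, which is flat from x = -18 to -14 mm.
- v_bottom (a point): Middle of the groove's bottom line, at x = 3 mm, y = -15 mm, z = 3 mm in the V-block's frame. The near flank rises 30 degrees from it to the crest, the far flank 45 degrees to a flat top 25 mm high from x = 26 to 43 mm.
- v_seat (a point): Point on the inner face of the end stop where the centre of the bar's left end face must come: x = 0, y = 60 mm, z = 25.5 mm in the V-block's frame. The stop is an upright plate 8 mm thick and 44 mm high, over x = -18 to 38 mm. A bar rolled straight in comes to lie some 15 to 45 mm short of it and slides along the groove under a push of a few newtons.
- vial: Bystander: small capped glass vial, 21 mm diameter, 44 mm high, standing on the bench left of the V-block's ramp. Origin at the centre of its underside.
- fuse_tin: Bystander: small flat tin with a blue lid, 50 x 68 x 20 mm, behind the V-block. Origin at the centre of its underside.
- clamp: Bystander: black forked clamp, 28 x 56 x 9 mm, flat on the bench, left of the V-block and beyond its stop. Origin at the centre of its underside.
Not all that is in view belongs to the job. There is more than one size of the v_block; the one meant has the size given above.

How it is judged:
By the outcome, as a careful person would: the job done as asked, in the order asked, and still so for the second after the job is handed in, with the robot touching nothing.
It also fails if it takes over 48 s, if anything falls off the work surface, if the arm or the gripper's body presses on something with over 40 N, if the wrist force passes 120 N, or if a joint passes its speed limit or range.

## Working session

There is one attempt and no reset: what is moved stays moved. The work goes in short steps, Python scripts to look and compute and a tool call to move; the robot and the scene stay as the last step left them, time stands still between calls to the robot, and variables do not carry over. Pictures are saved under pics/ and viewed, at most 10 in all, crops included, and the job is handed in when it is done.

Besides the shell and the picture viewer there is one more tool, called by a JSON object that holds its "method" and its "body", one argument or row to a line. arm_command: Moves the arm, as the interface text tells. Its arguments: {"type":"object","properties":{"series":{"type":"array"},"hand":{"type":"number"},"grip_force":{"type":"number"}},"required":["series"]}

```bash
mkdir -p pics; ls; cat > h.py <<'E'
from workcell import bot
import numpy as np, cv2
from scipy.spatial.transform import Rotation as R
def cam(n):
    o=bot.get_obs(); c=bot.camera(n)
    K=np.array(c["camera_matrix"])
    if n=="wrist":
        T=np.eye(4); T[:3,:3]=R.from_euler('xyz',o["tcp_rot"],degrees=True).as_matrix(); T[:3,3]=o["ee_pos"]
        T=T@np.array(c["T_tool_cam"])
    else:
        T=np.eye(4); T[:3,3]=c["xyz"]; w=np.array(c["orientation"])
        T[:3,:3]=w if w.shape==(3,3) else R.from_euler('xyz',w,degrees=True).as_matrix()
    return c["color"],K,T,c
def ray(K,T,p):
    d=np.linalg.inv(K)@[p[0],p[1],1]; return T[:3,3],T[:3,:3]@(d*[1,-1,-1])
def atz(K,T,p,z):
    o,d=ray(K,T,p); return o+d*(z-o[2])/d[2]
def tri(rs):
    A=0;b=0
    for o,d in rs:
        d=d/np.linalg.norm(d);P=np.eye(3)-np.outer(d,d);A=A+P;b=b+P@o
    return np.linalg.solve(A,b)
def proj(K,T,P):
    q=T[:3,:3].T@(np.array(P)-T[:3,3]); u=K@(q*[1,-1,-1]); return u[:2]/u[2]
E
cat > a.py <<'E'
from h import *
o=bot.get_obs(); print(o)
names=["bar","bar_left_end","bar_right_end","v_block","v_crest","v_bottom","v_seat","vial","fuse_tin","clamp"]
r={}
for n in ["scene","top"]:
    im,K,T,c=cam(n); print(n,{k:np.round(v,3).tolist() if not isinstance(v,str) else v for k,v in c.items() if k!="color"})
    cv2.imwrite(f"pics/{n}0.png",im)
    for t in names:
        m=bot.mark_of(n,t); r[n,t]=[(ray(K,T,d["location"])) for d in m]
        print(t,[(np.round(d["location"],1).tolist(),round(d["confidence"],2),np.round(atz(K,T,d["location"],0.018),3)[:2].tolist()) for d in m[:3]])
for t in names:
    if r["scene",t] and r["top",t]: print(t,np.round(tri([r["scene",t][0],r["top",t][0]]),4))
E
python3 a.py
```

```text
pics
{'time': 0.0, 'q': array([-6.70348172e+01,  5.01178600e+00,  1.00362410e+01,  9.51002193e+01,
        2.17118210e-03,  9.00009216e+01]), 'qd': array([-0.03633981, -0.05490167, -0.03729968,  0.03166311,  0.05058763,
        0.00315976]), 'joint_efforts': array([-1.11119720e-03, -5.20384741e+01,  4.64808118e+01,  1.63058803e-02,
       -7.17240232e-05,  1.01935953e-05]), 'ee_pos': array([ 0.21451749, -0.50619893,  0.2305925 ]), 'tcp_rot': array([-1.79924236e+02, -2.16996159e-03,  2.29642584e+01]), 'wrist_force': array([ 0.28111218, -0.26839223, -0.21375857]), 'torque': array([0.01250106, 0.00412262, 0.02500053]), 'grasp_force': 0.0, 'opening': 0.08537079677091414}
scene {'camera_matrix': [[465.543, 0.0, 277.845], [0.0, 465.543, 205.176], [0.0, 0.0, 1.0]], 'xyz': [0.019, 0.612, 0.454], 'orientation': [62.128, 0.888, -132.292]}
bar [([334.9, 221.8], 0.97, [0.51, 0.03]), ([263.2, 208.1], 0.72, [0.644, 0.091]), ([362.8, 213.4], 0.31, [0.494, -0.033])]
bar_left_end [([303.2, 236.4], 0.78, [0.514, 0.109]), ([266.7, 209.8], 0.65, [0.634, 0.091]), ([284.7, 180.8], 0.61, [0.708, -0.027])]

[... 941 characters left out ...]
0.66, [0.368, -0.102])]
v_crest [([386.2, 339.2], 0.97, [0.35, -0.109])]
v_bottom [([390.3, 328.3], 0.78, [0.37, -0.118]), ([296.9, 182.0], 0.69, [0.661, 0.05])]
v_seat [([360.0, 327.5], 0.97, [0.373, -0.061]), ([262.0, 176.5], 0.76, [0.675, 0.12])]
vial [([296.7, 183.6], 0.41, [0.657, 0.05])]
fuse_tin [([348.7, 141.6], 0.74, [0.742, -0.059])]
clamp [([231.4, 154.6], 0.75, [0.723, 0.182]), ([237.9, 192.3], 0.47, [0.644, 0.169])]
bar [0.511  0.0269 0.0161]
bar_left_end [0.5185 0.0929 0.0078]
bar_right_end [ 0.5067 -0.0474  0.0093]
v_block [0.4883 0.0117 0.0745]
v_crest [ 0.3525 -0.1071  0.0179]
v_bottom [ 0.3716 -0.1201 -0.0065]
v_seat [0.4645 0.0921 0.1247]
fuse_tin [ 0.7519 -0.058  -0.0025]
```

View pics/scene0.png

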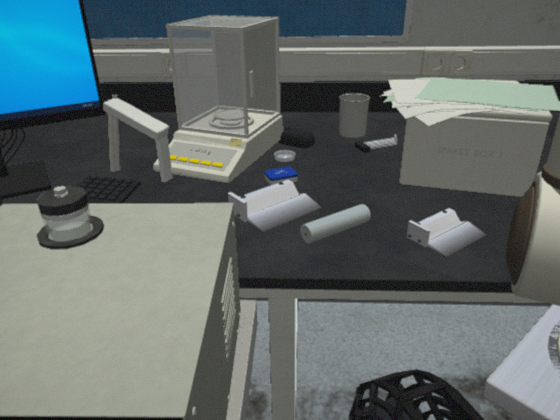

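View pics/top0.png

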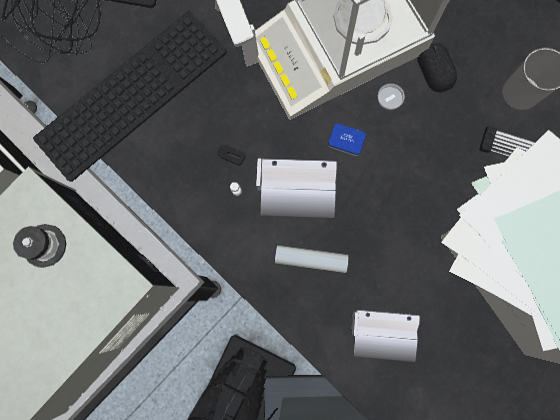

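The scene view shows the larger V-block at (275,203), the bar at (335,222) and the decoy block at (445,232). In the top view the large block is at (298,187), the bar runs from (276,254) to (348,262), the vial is at (236,188), the clamp at (231,154), the tin at (347,138) and the decoy at (386,336). I'll zoom in on both views.

```bash
python3 - <<'E'
import cv2,numpy as np
a=cv2.imread('pics/top0.png')[145:285,245:365]; b=cv2.imread('pics/scene0.png')[170:250,222:382]
a=cv2.resize(a,None,fx=5,fy=5,interpolation=cv2.INTER_CUBIC)[:600]
cv2.imwrite('pics/ta.png',cv2.resize(a,(600,600)) if 0 else a)
cv2.imwrite('pics/sb.png',cv2.resize(b,None,fx=5,fy=5,interpolation=cv2.INTER_CUBIC))
E
```

```text
(no output)
```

View pics/ta.png

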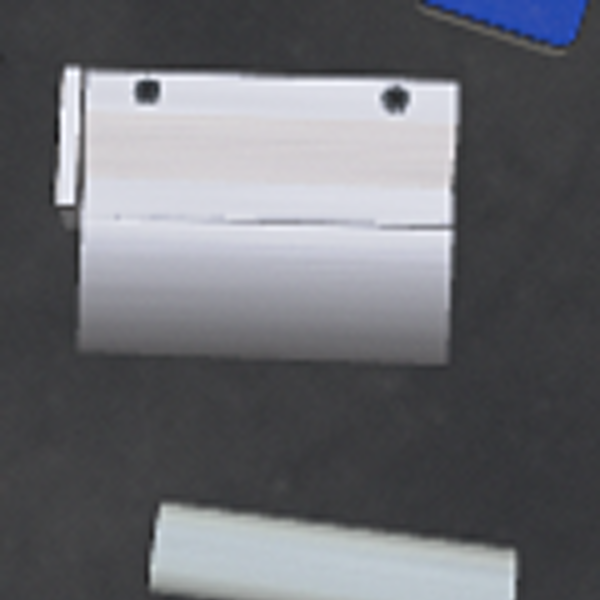

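View pics/sb.png

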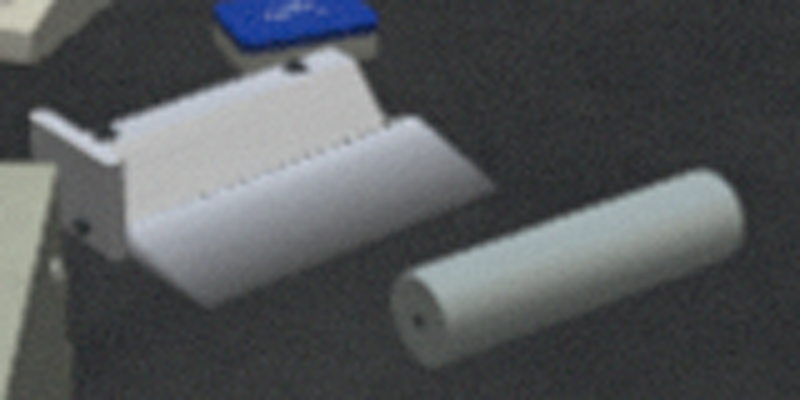

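```bash
cat > b.py <<'E'
from h import *
from scipy.optimize import least_squares as ls
C={n:cam(n)[1:3] for n in ["scene","top"]}
t=lambda u,v:(245+u/5,145+v/5); s=lambda u,v:(222+u/5,170+v/5)
B=[("top",(-69,60,0),t(78,350)),("top",(-69,-90,0),t(447,364)),("top",(43,-90,25),t(459,83)),("top",(-16,-90,12.8),t(453,228)),
("top",(43,60,25),t(86,70)),("top",(-18,68,44),t(56,205)),("top",(-18,60,44),t(75,206)),
("scene",(-69,60,0),s(208,306)),("scene",(-69,-90,0),s(496,186)),("scene",(-16,-90,12.8),s(415,117)),("scene",(-18,68,0),s(118,258)),("scene",(-18,68,44),s(105,163))]
def f(p,M,full=0):
    r=[]
    for n,m,px in M:
        P=np.array([p[0],p[1],p[2]])+R.from_euler('z',p[3]).apply(np.array(m)/1000.)
        r.append(proj(*C[n],P)-px)
    r=np.array(r); return r.round(1) if full else r.ravel()
a=ls(f,[.66,.06,0,0],args=(B,),loss='soft_l1').x; print("block",a.round(4)); print(f(a,B,1).tolist())
b=[("top",(18,70,0),t(160,503)),("top",(-18,70,0),(275,263)),("top",(18,-70,0),t(516,550)),("top",(-18,-70,0),(347.6,272)),("scene",(0,70,0),s(419,319))]
c=ls(f,[.51,.02,.018,0],args=(b,)).x; print("bar",c.round(4)); print(f(c,b,1).tolist())
for n,z in [("vial",.044),]: print(n,atz(*C["top"],(236,188),.03))
Rb=R.from_euler('z',-a[3]); print("bar in block", Rb.apply(c[:3]-a[:3]).round(4), c[3]-a[3])
E
python3 b.py
```

```text
block [ 0.664   0.0618 -0.0017 -0.0712]
[[-0.5, -0.2], [-0.4, -0.2], [-0.5, -0.8], [-0.5, 0.1], [-0.1, -0.6], [-0.4, -0.6], [-0.1, -0.7], [1.1, 0.2], [1.5, 0.2], [0.9, -0.3], [0.2, 0.8], [1.7, -0.1]]
bar [ 0.5062  0.0262  0.016  -0.1606]
[[0.4, -0.7], [-0.1, -0.0], [-0.0, -0.9], [-1.5, 0.5], [1.6, -0.0]]
vial [0.64986535 0.17157309 0.03      ]
bar in block [-0.1549 -0.0467  0.0177] -0.08937590721448126
```

```bash
cat >> h.py <<'E'
BL=np.array([.664,.0618]); YAW=-.0712
def w(x,y,z):  # block frame (x,y), world z
    p=R.from_euler('z',YAW).apply([x,y,0]); return np.array([BL[0]+p[0],BL[1]+p[1],z])
def state():
    o=bot.get_obs(); Rm=R.from_euler('xyz',o["tcp_rot"],degrees=True); p=np.array(o["ee_pos"])
    b=R.from_euler('z',-YAW).apply([p[0]-BL[0],p[1]-BL[1],0])
    print("t",round(o["time"],2),"world",p.round(4),"block",b[:2].round(4),"rpy",np.round(o["tcp_rot"],2),"F",np.round(o["wrist_force"],2),"open",round(o["opening"],4))
    return p,Rm,o
def to(P,yaw=None):
    p,Rm,o=state(); d=Rm.inv().apply(np.array(P)-p)
    print("shift",d.round(4), "turn",None if yaw is None else round(np.deg2rad(o["tcp_rot"][2])-yaw,4))
E
python3 -c "
from h import *
to([.26,-.25,.2]); to(w(-.215,-.047,.1),YAW)"
```

```text
t 1.2 world [ 0.2146 -0.5064  0.2313] block [-0.4079 -0.5987] rpy [180.     0.    22.96] F [ 0.24 -0.21  0.16] open 0.0853
shift [ 0.1419 -0.2184  0.0313] turn None
t 1.2 world [ 0.2146 -0.5064  0.2313] block [-0.4079 -0.5987] rpy [180.     0.    22.96] F [ 0.24 -0.21  0.16] open 0.0853
shift [ 0.4226 -0.4037  0.1313] turn 0.472
```

{"method": "arm_command", "body": {
  "series": [
    [0.142, -0.218, 0.02, 0.12],
    [0.142, -0.218, 0.02, 0.24],
    [0.142, -0.218, 0.02, 0.36],
    [0.142, -0.218, 0.02, 0.472],
    [0.142, -0.218, 0.02, 0.472]
  ],
  "hand": 0.0854
}}

```text
time: 1.7
ee_pos: [0.2581, -0.2593, 0.2119]
tcp_rot: [180.0, -0.0, -4.4]
wrist_force: [0.7, 0.7, 0.4]
opening: 0.0856
grasp_force: 0.0
```

```bash
python3 -c "
from h import *
to(w(-.215,-.047,.04),YAW)"
```

```text
t 1.7 world [ 0.2581 -0.2593  0.2119] block [-0.382  -0.3492] rpy [ 1.7998e+02 -3.0000e-02 -4.3500e+00] F [0.72 0.74 0.42] open 0.0856
shift [ 0.1654 -0.303   0.1719] turn -0.0048
```

{"method": "arm_command", "body": {
  "series": [
    [0.12, -0.2, 0.07, -0.005],
    [0.12, -0.2, 0.07, -0.005],
    [0.12, -0.2, 0.07, -0.005],
    [0.12, -0.2, 0.07, -0.005],
    [0.12, -0.2, 0.07, -0.005]
  ]
}}

```text
time: 2.2
ee_pos: [0.3931, -0.0678, 0.1417]
tcp_rot: [180.0, -0.1, -3.7]
wrist_force: [1.8, -1.7, -0.3]
opening: 0.0852
grasp_force: 0.0
```

```bash
python3 -c "
from h import *
to(w(-.215,-.047,.03),YAW)"
```

```text
t 2.2 world [ 0.3931 -0.0678  0.1417] block [-0.261  -0.1486] rpy [ 1.80e+02 -5.00e-02 -3.74e+00] F [ 1.8  -1.71 -0.27] open 0.0852
shift [ 0.0465 -0.1013  0.1118] turn 0.0059
```

{"method": "arm_command", "body": {
  "series": [
    [0.02, -0.05, 0.0, 0.005],
    [0.046, -0.1, 0.0, 0.005],
    [0.046, -0.101, 0.05, 0.005],
    [0.046, -0.101, 0.1, 0.005],
    [0.046, -0.101, 0.112, 0.005]
  ]
}}

```text
time: 2.7
ee_pos: [0.4432, -0.0059, 0.0277]
tcp_rot: [-178.6, 0.1, -1.6]
wrist_force: [0.3, -0.0, -0.5]
opening: 0.0856
grasp_force: 0.0
```

```bash
python3 - <<'E'
from h import *
for n in ["scene","top"]:
    im,K,T,_=cam(n); cv2.imwrite(f"pics/{n}1.png",im)
    if n=="scene": a=cv2.resize(im[120:270,240:440],None,fx=4,fy=4,interpolation=cv2.INTER_CUBIC)
p,Rm,o=state(); 
im,K,T,_=cam("scene")
for dy in(-.057,-.0425,0,.0425,.057):
  print(dy,[proj(K,T,p+Rm.apply([dx,dy,0])).round(1).tolist() for dx in(-.011,.011)])
cv2.imwrite("pics/s1c.png",a)
E
```

```text
t 2.8 world [ 0.4412 -0.0057  0.0263] block [-0.2175 -0.0832] rpy [-178.54    0.41   -1.63] F [-0.08 -1.    0.39] open 0.0855
-0.057 [[360.8, 237.4], [351.1, 232.6]]
-0.0425 [[366.3, 234.7], [356.6, 229.9]]
0 [[381.6, 226.9], [372.0, 222.4]]
0.0425 [[396.1, 219.5], [386.5, 215.3]]
0.057 [[400.9, 217.1], [391.2, 213.0]]
```

View pics/s1c.png

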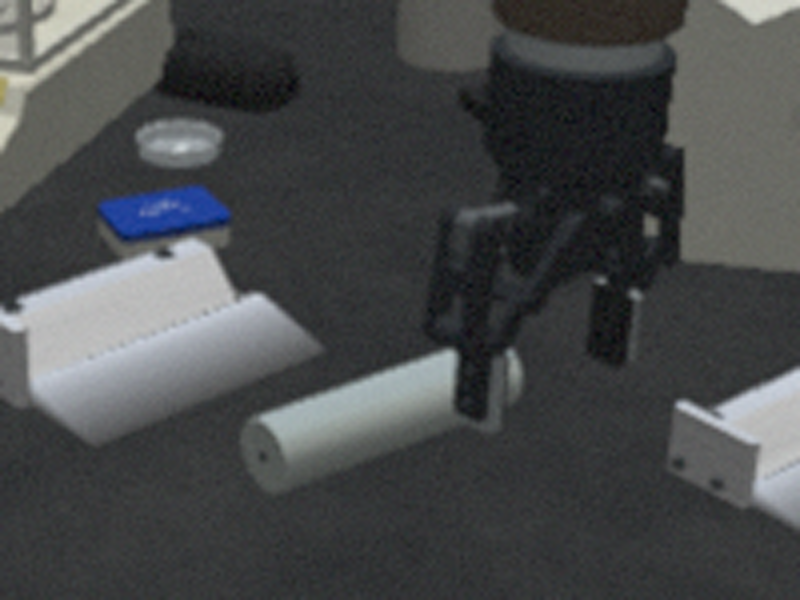

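```bash
python3 -c "
from h import *
to(w(-.215,-.047,.03),YAW);print(bot.get_obs()['q'].round(1))"
```

```text
t 2.85 world [ 0.4426 -0.006   0.0291] block [-0.216  -0.0833] rpy [-178.55    0.22   -1.65] F [ 0.65 -0.1   0.7 ] open 0.0856
shift [ 0.0026 -0.0363  0.    ] turn 0.0425
[ -1.7  -8.6 -25.5  73.2   1.4 179.9]
```

{"method": "arm_command", "body": {
  "series": [
    [0, -0.0, -0.045, 0],
    [0.0, -0.0, -0.08, -0.15],
    [0.0, -0.0, -0.08, -0.3],
    [0.0, -0.0, -0.08, -0.45],
    [0.0, -0.0, -0.08, -0.6]
  ]
}}

```text
time: 3.35
ee_pos: [0.4449, -0.0084, 0.1133]
tcp_rot: [-178.9, -1.0, 33.0]
wrist_force: [0.2, -0.1, 0.9]
opening: 0.0855
grasp_force: 0.0
```

{"method": "arm_command", "body": {
  "series": [
    [0, 0, 0, -0.15],
    [0, 0, 0, -0.3],
    [0, 0, 0, -0.45],
    [0, 0, 0, -0.6],
    [0, 0, 0, -0.75]
  ]
}}

```text
time: 3.85
ee_pos: [0.4447, -0.0084, 0.113]
tcp_rot: [-179.9, -1.4, 76.0]
wrist_force: [1.4, 0.1, 0.4]
opening: 0.0854
grasp_force: 0.0
```

{"method": "arm_command", "body": {
  "series": [
    [0, 0, 0, -0.15],
    [0, 0, 0, -0.3],
    [0, 0, 0, -0.45],
    [0, 0, 0, -0.6],
    [0, 0, 0, -0.75]
  ]
}}

```text
time: 4.35
ee_pos: [0.4447, -0.0084, 0.113]
tcp_rot: [179.1, -1.2, 119.0]
wrist_force: [0.5, -0.2, -0.2]
opening: 0.0855
grasp_force: 0.0
```

{"method": "arm_command", "body": {
  "series": [
    [0, 0, 0, -0.15],
    [0, 0, 0, -0.3],
    [0, 0, 0, -0.45],
    [0, 0, 0, -0.6],
    [0, 0, 0, -0.75]
  ]
}}

```text
time: 4.85
ee_pos: [0.4447, -0.0084, 0.113]
tcp_rot: [178.6, -0.2, 162.0]
wrist_force: [0.6, -0.1, 0.4]
opening: 0.0852
grasp_force: 0.0
```

```bash
python3 -c "
from h import *
to(w(-.215,-.047,.03),YAW+np.pi);print(bot.get_obs()['q'].round(1))"
```

```text
t 4.85 world [ 0.4447 -0.0084  0.113 ] block [-0.2137 -0.0856] rpy [178.57  -0.24 161.97] F [ 0.62 -0.14  0.39] open 0.0852
shift [0.0102 0.0351 0.0839] turn -0.2435
[ -2.  -10.4 -17.8  82.4   1.4  16. ]
```

{"method": "arm_command", "body": {
  "series": [
    [0.01, 0.035, 0.0, -0.12],
    [0.01, 0.035, 0.0, -0.243],
    [0.01, 0.035, 0.045, -0.243],
    [0.01, 0.035, 0.084, -0.243],
    [0.01, 0.035, 0.106, -0.243]
  ]
}}

```text
time: 5.35
ee_pos: [0.4455, 0.0308, 0.005]
tcp_rot: [178.6, -0.1, 175.5]
wrist_force: [0.3, -0.1, -0.1]
opening: 0.0851
grasp_force: 0.0
```

```bash
python3 -c "
from h import *
to(w(-.190,-.047,.001),YAW+np.pi)
to(w(-.080,-.047,.004),YAW+np.pi);"
```

```text
t 5.35 world [0.4455 0.0308 0.005 ] block [-0.2158 -0.0464] rpy [ 1.7856e+02 -6.0000e-02  1.7555e+02] F [ 0.32 -0.07 -0.06] open 0.0851
shift [-0.0258 -0.0005  0.0039] turn -0.0065
t 5.35 world [0.4455 0.0308 0.005 ] block [-0.2158 -0.0464] rpy [ 1.7856e+02 -6.0000e-02  1.7555e+02] F [ 0.32 -0.07 -0.06] open 0.0851
shift [-0.1358  0.0003  0.0008] turn -0.0065
```

{"method": "arm_command", "body": {
  "series": [
    [-0.008, 0, 0.001, -0.006],
    [-0.016, 0, 0.002, -0.006],
    [-0.021, 0, 0.003, -0.006],
    [-0.024, 0, 0.003, -0.006],
    [-0.026, 0, 0.004, -0.006]
  ]
}}

```text
time: 5.85
ee_pos: [0.4725, 0.0289, 0.0021]
tcp_rot: [178.5, 0.0, 175.9]
wrist_force: [-0.8, 0.3, 0.3]
opening: 0.0854
grasp_force: 0.0
```

{"method": "arm_command", "body": {
  "series": [
    [-0.002, 0, 0, 0],
    [-0.004, 0, 0, 0],
    [-0.006, 0, 0, 0],
    [-0.008, 0, 0, 0],
    [-0.01, 0, 0, 0]
  ]
}}

```text
time: 6.35
ee_pos: [0.4814, 0.0283, 0.001]
tcp_rot: [178.6, -0.1, 175.9]
wrist_force: [-0.1, 0.2, 0.3]
opening: 0.0854
grasp_force: 0.1
```

{"method": "arm_command", "body": {
  "series": [
    [-0.002, 0, 0, 0],
    [-0.004, 0, 0, 0],
    [-0.006, 0, 0, 0],
    [-0.008, 0, 0, 0],
    [-0.01, 0, 0, 0]
  ]
}}

```text
time: 6.85
ee_pos: [0.4914, 0.0276, 0.001]
tcp_rot: [178.6, -0.1, 175.9]
wrist_force: [0.1, 0.0, -0.1]
opening: 0.0855
grasp_force: 0.1
```

```bash
cat > c.py <<'E'
from h import *
import sys
state()
im,K,T,_=cam("scene"); a=im[120:270,210:410]
im2,_,_,_=cam("top"); b=im2[140:290,230:380]
a=cv2.resize(a,None,fx=4,fy=4)[:, :460] if 0 else cv2.resize(a,(400,300),interpolation=cv2.INTER_CUBIC)
b=cv2.resize(b,(400,400),interpolation=cv2.INTER_CUBIC)
o=np.zeros((400,800,3),np.uint8); o[:300,:400]=a; o[:,400:]=b
cv2.imwrite(f"pics/{sys.argv[1]}.png",o)
E
python3 c.py m1
```

```text
t 6.85 world [0.4914 0.0276 0.001 ] block [-0.1697 -0.0464] rpy [ 1.7855e+02 -9.0000e-02  1.7590e+02] F [ 0.13  0.01 -0.08] open 0.0855
```

View pics/m1.png

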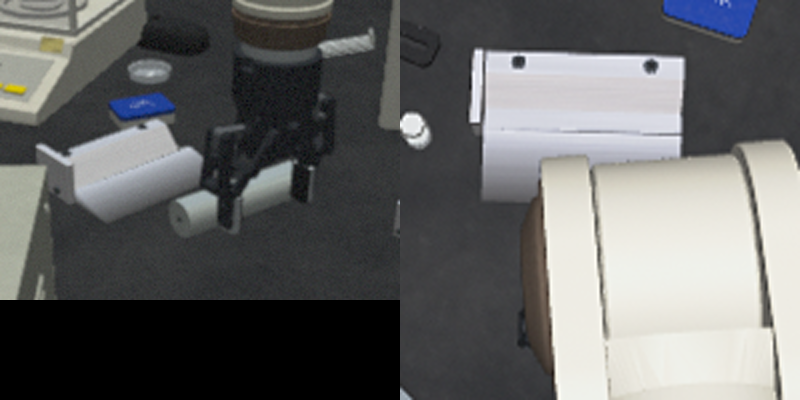

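{"method": "arm_command", "body": {
  "series": [
    [-0.003, 0, 0, 0],
    [-0.006, 0, 0, 0],
    [-0.009, 0, 0, 0],
    [-0.012, 0, 0, 0],
    [-0.015, 0, 0, 0]
  ]
}}

```text
time: 7.45
ee_pos: [0.5065, 0.0265, 0.0009]
tcp_rot: [178.6, -0.1, 175.9]
wrist_force: [0.4, -0.6, -0.5]
opening: 0.0851
grasp_force: 0.1
```

{"method": "arm_command", "body": {
  "series": [
    [-0.003, 0, 0, 0],
    [-0.006, 0, 0, 0],
    [-0.009, 0, 0, 0],
    [-0.012, 0, 0, 0],
    [-0.015, 0, 0, 0]
  ]
}}

```text
time: 7.95
ee_pos: [0.5214, 0.0254, 0.0009]
tcp_rot: [178.5, -0.1, 175.9]
wrist_force: [-0.7, -0.9, 0.9]
opening: 0.0857
grasp_force: 0.1
```

{"method": "arm_command", "body": {
  "series": [
    [-0.003, 0, 0, 0],
    [-0.006, 0, 0, 0],
    [-0.009, 0, 0, 0],
    [-0.012, 0, 0, 0],
    [-0.015, 0, 0, 0]
  ]
}}

```text
time: 8.45
ee_pos: [0.5364, 0.0244, 0.0009]
tcp_rot: [178.6, -0.1, 175.9]
wrist_force: [0.8, 0.4, -0.0]
opening: 0.0853
grasp_force: 0.1
```

```bash
cat > d.py <<'E'
from h import *
import sys
z=float(sys.argv[1])
state(); im,K,T,_=cam("scene"); cv2.imwrite(f"pics/last.png",im)
for t in ["bar","bar_left_end","bar_right_end"]:
    for d in bot.mark_of("scene",t)[:2]:
        p=atz(K,T,d["location"],z); print(t,np.round(d["location"]),round(d["confidence"],2),R.from_euler('z',-YAW).apply(p-[BL[0],BL[1],0]).round(3))
E
python3 d.py .018
```

```text
t 8.45 world [0.5364 0.0244 0.0009] block [-0.1246 -0.0464] rpy [ 1.7855e+02 -9.0000e-02  1.7590e+02] F [ 0.8   0.37 -0.01] open 0.0853
bar [314. 209.] 0.68 [-0.089 -0.048  0.018]
bar_left_end [285. 220.] 0.6 [-0.087  0.025  0.018]
bar_right_end [342. 201.] 0.58 [-0.101 -0.111  0.018]
```

{"method": "arm_command", "body": {
  "series": [
    [-0.003, 0, 0, 0],
    [-0.006, 0, 0, 0],
    [-0.009, 0, 0, 0],
    [-0.012, 0, 0, 0],
    [-0.015, 0, 0, 0]
  ]
}}

```text
time: 9.15
ee_pos: [0.5514, 0.0233, 0.0009]
tcp_rot: [178.6, -0.1, 175.9]
wrist_force: [-0.1, 0.2, 0.4]
opening: 0.0855
grasp_force: 0.1
```

{"method": "arm_command", "body": {
  "series": [
    [-0.003, 0, 0, 0],
    [-0.006, 0, 0, 0],
    [-0.009, 0, -0.001, 0],
    [-0.012, 0, -0.001, 0],
    [-0.015, 0, -0.001, 0]
  ]
}}

```text
time: 9.65
ee_pos: [0.566, 0.0222, 0.0019]
tcp_rot: [178.5, -0.1, 175.9]
wrist_force: [-4.0, 0.5, 1.8]
opening: 0.0852
grasp_force: 1.7
```

{"method": "arm_command", "body": {
  "series": [
    [-0.003, 0, 0, 0],
    [-0.006, 0, -0.001, 0],
    [-0.009, 0, -0.001, 0],
    [-0.012, 0, -0.002, 0],
    [-0.015, 0, -0.003, 0]
  ]
}}

```text
time: 10.15
ee_pos: [0.5812, 0.0211, 0.0049]
tcp_rot: [178.5, -0.1, 175.9]
wrist_force: [-2.3, 0.4, 1.3]
opening: 0.0857
grasp_force: 1.5
```

```bash
python3 d.py .025
```

```text
t 10.15 world [0.5812 0.0211 0.0049] block [-0.0797 -0.0465] rpy [ 1.7855e+02 -1.0000e-01  1.7590e+02] F [-2.26  0.35  1.29] open 0.0857
bar [298. 200.] 0.8 [-0.052 -0.038  0.025]
bar_left_end [273. 212.] 0.61 [-0.058  0.032  0.025]
bar_right_end [328. 190.] 0.96 [-0.056 -0.114  0.025]
```

{"method": "arm_command", "body": {
  "series": [
    [-0.003, 0, 0, 0],
    [-0.006, 0, 0, 0],
    [-0.009, 0, 0, 0],
    [-0.012, 0, 0, 0],
    [-0.015, 0, 0, 0]
  ]
}}

```text
time: 10.85
ee_pos: [0.5962, 0.02, 0.0048]
tcp_rot: [178.5, -0.1, 175.9]
wrist_force: [-3.6, 0.0, 1.3]
opening: 0.0856
grasp_force: 1.4
```

{"method": "arm_command", "body": {
  "series": [
    [-0.002, 0, 0, 0],
    [-0.004, 0, 0, 0],
    [-0.006, 0, 0, 0],
    [-0.008, 0, 0, 0],
    [-0.01, 0, 0, 0]
  ]
}}

```text
time: 11.35
ee_pos: [0.6061, 0.0193, 0.0048]
tcp_rot: [178.6, -0.1, 175.9]
wrist_force: [-2.7, 1.2, 1.7]
opening: 0.0854
grasp_force: 1.4
```

{"method": "arm_command", "body": {
  "series": [
    [-0.0015, 0, 0, 0],
    [-0.003, 0, 0, 0],
    [-0.0045, 0, 0, 0],
    [-0.006, 0, 0, 0],
    [-0.0075, 0, 0, 0]
  ]
}}

```text
time: 11.85
ee_pos: [0.6138, 0.0187, 0.0048]
tcp_rot: [178.5, -0.1, 175.9]
wrist_force: [0.3, 0.5, 0.4]
opening: 0.0856
grasp_force: 0.5
```

```bash
python3 d.py .030
```

```text
t 11.85 world [0.6138 0.0187 0.0048] block [-0.047  -0.0466] rpy [ 1.7855e+02 -7.0000e-02  1.7590e+02] F [0.31 0.5  0.41] open 0.0856
bar [290. 191.] 0.84 [-0.017 -0.047  0.03 ]
bar [283. 182.] 0.17 [ 0.029 -0.063  0.03 ]
bar_left_end [262. 202.] 0.73 [-0.019  0.027  0.03 ]
bar_left_end [291. 189.] 0.23 [-0.009 -0.054  0.03 ]
bar_right_end [320. 182.] 0.94 [-0.024 -0.124  0.03 ]
```

{"method": "arm_command", "body": {
  "series": [
    [-0.0015, 0, 0, 0],
    [-0.003, 0, 0, 0],
    [-0.0045, 0, 0, 0],
    [-0.006, 0, 0, 0],
    [-0.007, 0, 0, 0]
  ]
}}

```text
time: 12.55
ee_pos: [0.6207, 0.0182, 0.0048]
tcp_rot: [178.6, -0.1, 175.9]
wrist_force: [0.4, 0.7, -0.4]
opening: 0.0852
grasp_force: 0.0
```

```bash
python3 d.py .0255
```

```text
t 12.55 world [0.6207 0.0182 0.0048] block [-0.0401 -0.0466] rpy [ 1.7855e+02 -8.0000e-02  1.7590e+02] F [ 0.45  0.71 -0.41] open 0.0852
bar [283. 190.] 0.6 [ 0.003 -0.042  0.026]
bar_left_end [257. 202.] 0.62 [-0.005  0.031  0.025]
bar_right_end [311. 182.] 0.77 [-0.006 -0.114  0.026]
```

{"method": "arm_command", "body": {
  "series": [
    [0.015, 0, -0.003, 0],
    [0.02, 0, -0.04, 0],
    [0.02, 0, -0.08, 0],
    [0.0, -0.03, -0.1, 0],
    [-0.02, -0.07, -0.1, 0]
  ]
}}

```text
time: 13.25
ee_pos: [0.6375, -0.0551, 0.1078]
tcp_rot: [178.5, 0.3, 176.1]
wrist_force: [1.2, 0.3, 0.2]
opening: 0.0851
grasp_force: 0.0
```

```bash
python3 d.py .0255; python3 -c "
from h import *
to(w(0,-.152,.06),YAW+np.pi)"
```

```text
t 13.25 world [ 0.6375 -0.0551  0.1078] block [-0.0181 -0.1185] rpy [178.54   0.31 176.08] F [1.19 0.3  0.25] open 0.0851
bar [283. 192.] 0.87 [-0.003 -0.037  0.025]
bar_left_end [258. 200.] 0.62 [0.001 0.024 0.026]
bar_right_end [312. 182.] 0.76 [-0.005 -0.118  0.026]
t 13.45 world [ 0.6353 -0.0564  0.1026] block [-0.0202 -0.1199] rpy [ 1.7854e+02 -1.3000e-01  1.7580e+02] F [ 0.75  0.57 -0.4 ] open 0.0854
shift [-0.0204 -0.0331  0.0417] turn -0.0021
```

{"method": "arm_command", "body": {
  "series": [
    [-0.02, -0.033, 0, 0],
    [-0.02, -0.033, 0, 0],
    [-0.02, -0.033, 0.02, 0],
    [-0.02, -0.033, 0.04, 0],
    [-0.02, -0.033, 0.04, 0]
  ],
  "hand": 0.0,
  "grip_force": 20
}}

```text
time: 13.95
ee_pos: [0.6509, -0.0875, 0.0589]
tcp_rot: [178.5, -0.4, 175.9]
wrist_force: [-0.2, -0.0, 0.4]
opening: 0.0123
grasp_force: 0.0
```

```bash
python3 c.py m2; python3 -c "
from h import *
to(w(0,-.152,.019),YAW+np.pi)"
```

```text
t 13.95 world [ 0.6509 -0.0875  0.0589] block [-0.0024 -0.1498] rpy [178.51  -0.39 175.95] F [-0.2  -0.03  0.44] open 0.0123
t 14.05 world [ 0.6524 -0.088   0.0622] block [-0.0009 -0.1502] rpy [ 1.7854e+02 -1.4000e-01  1.7595e+02] F [-0.74 -0.54  0.9 ] open 0.0003
shift [-0.001  -0.0029  0.0432] turn 0.0005
```

View pics/m2.png

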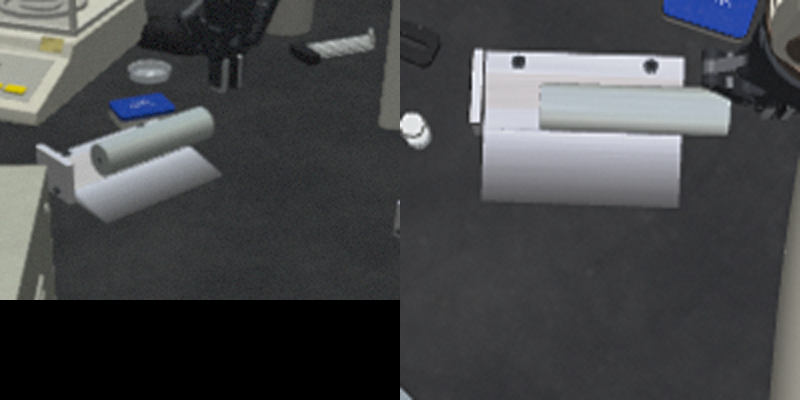

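{"method": "arm_command", "body": {
  "series": [
    [-0.001, -0.007, 0.0, 0],
    [-0.001, -0.007, 0.015, 0],
    [-0.001, -0.007, 0.03, 0],
    [-0.001, -0.007, 0.041, 0],
    [-0.001, -0.007, 0.041, 0]
  ]
}}

```text
time: 14.55
ee_pos: [0.6519, -0.0946, 0.0179]
tcp_rot: [178.5, -0.3, 175.9]
wrist_force: [-0.5, -0.2, -0.3]
opening: 0.0002
grasp_force: 0.0
```

{"method": "arm_command", "body": {
  "series": [
    [0, 0.003, 0, 0],
    [0, 0.006, 0, 0],
    [0, 0.009, 0, 0],
    [0, 0.012, 0, 0],
    [0, 0.015, 0, 0]
  ]
}}

```text
time: 15.05
ee_pos: [0.6547, -0.0796, 0.0217]
tcp_rot: [178.6, -0.1, 175.9]
wrist_force: [0.6, -0.0, 0.5]
opening: 0.0002
grasp_force: 0.0
```

{"method": "arm_command", "body": {
  "series": [
    [0, 0.003, 0, 0],
    [0, 0.006, 0, 0],
    [0, 0.009, 0, 0],
    [0, 0.012, 0, 0],
    [0, 0.015, 0, 0]
  ]
}}

```text
time: 15.55
ee_pos: [0.6556, -0.0649, 0.0216]
tcp_rot: [178.6, -0.1, 175.9]
wrist_force: [-0.5, -2.1, -0.5]
opening: 0.0001
grasp_force: 0.6
```

```bash
python3 d.py .0255
```

```text
t 15.55 world [ 0.6556 -0.0649  0.0216] block [ 0.0006 -0.1269] rpy [ 1.7856e+02 -1.0000e-01  1.7589e+02] F [-0.49 -2.14 -0.46] open 0.0001
bar [284. 191.] 0.87 [-0.002 -0.041  0.026]
bar_left_end [254. 202.] 0.7 [-0.001  0.034  0.026]
bar_right_end [308. 185.] 0.88 [-0.011 -0.1    0.025]
```

{"method": "arm_command", "body": {
  "series": [
    [0, 0.0025, 0, 0],
    [0, 0.005, 0, 0],
    [0, 0.0075, 0, 0],
    [0, 0.01, 0, 0],
    [0, 0.0125, 0, 0]
  ]
}}

```text
time: 16.25
ee_pos: [0.6565, -0.0523, 0.022]
tcp_rot: [178.6, -0.1, 175.9]
wrist_force: [-0.7, -1.1, -1.5]
opening: -0.0005
grasp_force: 0.7
```

{"method": "arm_command", "body": {
  "series": [
    [0, 0.002, 0, 0],
    [0, 0.004, 0, 0],
    [0, 0.006, 0, 0],
    [0, 0.008, 0, 0],
    [0, 0.01, 0, 0]
  ]
}}

```text
time: 16.75
ee_pos: [0.6572, -0.0423, 0.0223]
tcp_rot: [178.5, -0.1, 175.9]
wrist_force: [0.0, -1.2, -0.4]
opening: 0.0004
grasp_force: 0.6
```

```bash
python3 d.py .0255
```

```text
t 16.75 world [ 0.6572 -0.0423  0.0223] block [ 0.0007 -0.1044] rpy [ 1.7855e+02 -9.0000e-02  1.7590e+02] F [ 0.04 -1.16 -0.36] open 0.0004
bar [271. 196.] 0.81 [-0.    -0.009  0.026]
bar_left_end [245. 203.] 0.71 [0.007 0.051 0.026]
bar_right_end [299. 188.] 0.9 [-0.01  -0.076  0.026]
```

{"method": "arm_command", "body": {
  "series": [
    [0, 0.001, 0, 0],
    [0, 0.002, 0, 0],
    [0, 0.003, 0, 0],
    [0, 0.004, 0, 0],
    [0, 0.005, 0, 0]
  ]
}}

```text
time: 17.45
ee_pos: [0.6576, -0.0375, 0.0224]
tcp_rot: [178.6, -0.1, 175.9]
wrist_force: [1.0, -2.1, -0.6]
opening: -0.0
grasp_force: 0.8
```

{"method": "arm_command", "body": {
  "series": [
    [0, 0.0006, 0, 0],
    [0, 0.0012, 0, 0],
    [0, 0.0018, 0, 0],
    [0, 0.0024, 0, 0],
    [0, 0.003, 0, 0]
  ]
}}

```text
time: 17.95
ee_pos: [0.6577, -0.0345, 0.0224]
tcp_rot: [178.6, -0.1, 175.9]
wrist_force: [0.2, -1.5, -0.6]
opening: 0.0001
grasp_force: 0.7
```

{"method": "arm_command", "body": {
  "series": [
    [0, 0.0004, 0, 0],
    [0, 0.0008, 0, 0],
    [0, 0.0012, 0, 0],
    [0, 0.0016, 0, 0],
    [0, 0.002, 0, 0]
  ]
}}

```text
time: 18.45
ee_pos: [0.6579, -0.0325, 0.0225]
tcp_rot: [178.5, -0.1, 175.9]
wrist_force: [0.2, -0.9, -0.2]
opening: -0.0002
grasp_force: 0.7
```

{"method": "arm_command", "body": {
  "series": [
    [0, 0.0004, 0, 0],
    [0, 0.0008, 0, 0],
    [0, 0.0012, 0, 0],
    [0, 0.0016, 0, 0],
    [0, 0.002, 0, 0]
  ]
}}

```text
time: 18.95
ee_pos: [0.6581, -0.0305, 0.0226]
tcp_rot: [178.6, -0.1, 175.9]
wrist_force: [0.0, -1.5, -0.9]
opening: 0.0001
grasp_force: 0.7
```

```bash
python3 d.py .0255; python3 c.py m3
```

```text
t 18.95 world [ 0.6581 -0.0305  0.0226] block [ 0.0007 -0.0925] rpy [ 1.7855e+02 -9.0000e-02  1.7590e+02] F [ 0.   -1.46 -0.87] open 0.0001
bar [268. 195.] 0.93 [ 0.004 -0.005  0.026]
bar [240. 210.] 0.38 [-0.01   0.074  0.025]
bar_left_end [240. 205.] 0.94 [0.008 0.063 0.026]
bar_right_end [296. 188.] 0.97 [-0.006 -0.072  0.026]
t 19.15 world [ 0.6581 -0.0305  0.0226] block [ 0.0006 -0.0925] rpy [ 1.7854e+02 -9.0000e-02  1.7590e+02] F [-0.11 -0.29 -1.09] open 0.0002
```

View pics/m3.png

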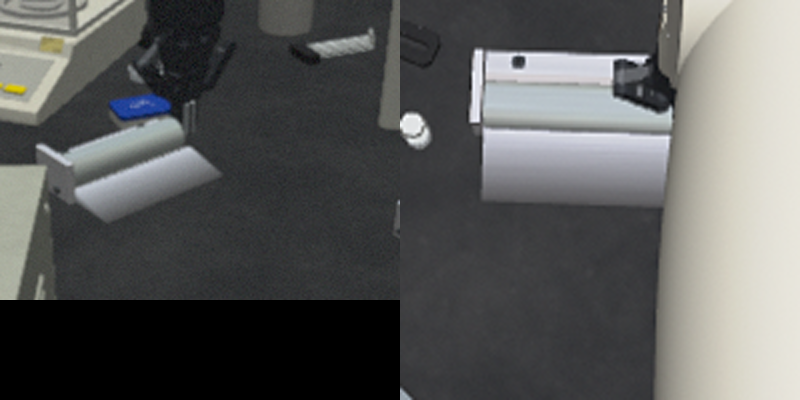

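{"method": "arm_command", "body": {
  "series": [
    [0, 0.0003, 0, 0],
    [0, 0.0006, 0, 0],
    [0, 0.0009, 0, 0],
    [0, 0.0012, 0, 0],
    [0, 0.0015, 0, 0]
  ]
}}

```text
time: 19.75
ee_pos: [0.6582, -0.0293, 0.0226]
tcp_rot: [178.6, -0.1, 175.9]
wrist_force: [-0.7, -3.5, 0.1]
opening: 0.0001
grasp_force: 1.8
```

{"method": "arm_command", "body": {
  "series": [
    [0, 0.0003, 0, 0],
    [0, 0.0006, 0, 0],
    [0, 0.0009, 0, 0],
    [0, 0.0009, 0, 0],
    [0, 0.0009, 0, 0]
  ]
}}

```text
time: 20.25
ee_pos: [0.6582, -0.0292, 0.0226]
tcp_rot: [178.6, -0.1, 175.8]
wrist_force: [-0.2, -7.7, -0.0]
opening: 0.0001
grasp_force: 3.7
```

The TCP has stalled and the force has risen to 7.7 N, so the bar is against the stop. I'll back off now.

{"method": "arm_command", "body": {
  "series": [
    [0, -0.003, 0, 0],
    [0, -0.015, 0, 0],
    [0, -0.04, 0, 0],
    [0, -0.06, -0.03, 0],
    [0, -0.06, -0.08, 0]
  ]
}}

```text
time: 20.75
ee_pos: [0.6516, -0.0923, 0.098]
tcp_rot: [178.5, -0.5, 175.8]
wrist_force: [0.5, -0.3, 0.7]
opening: 0.0001
grasp_force: 0.0
```

{"method": "arm_command", "body": {
  "series": [
    [0.02, -0.02, -0.03, 0],
    [0.06, -0.03, -0.04, 0],
    [0.1, -0.04, -0.04, 0],
    [0.12, -0.04, -0.04, 0],
    [0.12, -0.04, -0.04, 0]
  ]
}}

```text
time: 21.25
ee_pos: [0.5295, -0.1229, 0.1412]
tcp_rot: [178.5, -0.0, 175.8]
wrist_force: [0.6, -0.6, 0.1]
opening: 0.0002
grasp_force: 0.0
```

```bash
python3 d.py .0255; python3 c.py m4
```

```text
t 21.25 world [ 0.5295 -0.1229  0.1412] block [-0.121  -0.1938] rpy [ 1.7853e+02 -3.0000e-02  1.7584e+02] F [ 0.57 -0.64  0.13] open 0.0002
bar [269. 196.] 0.94 [-0.001 -0.002  0.026]
bar_left_end [239. 208.] 0.72 [-0.003  0.071  0.025]
bar_right_end [297. 188.] 0.72 [-0.007 -0.071  0.026]
t 21.45 world [ 0.5321 -0.1224  0.1402] block [-0.1185 -0.1931] rpy [ 1.7854e+02 -7.0000e-02  1.7591e+02] F [-0.36 -0.71 -0.77] open 0.0
```

View pics/m4.png

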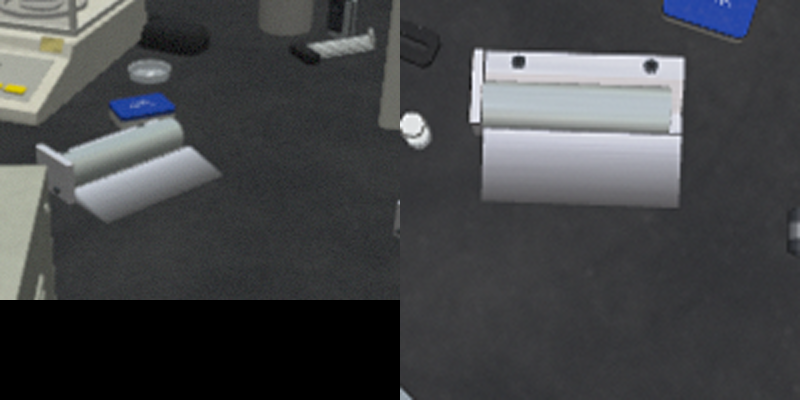

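The bar lies in the groove against the stop, its right end about 10 mm inside the block's open end. The vial, tin and clamp have not moved.

```bash
python3 -c "
from workcell import bot
print(bot.job_done())"
```

```text
the job is handed in; nothing more can be done
None
```

The bar was rolled up the ramp into the groove and slid against the end stop, the vial, tin and clamp did not move, and the job was handed in at about 21 s (no verdict was returned).

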